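# Pull the short sample from between two tall tubes

## Task

The short green-capped sample tube stands hemmed in between two tall tubes in the aluminium rack. First stand both tall tubes, the purple-capped and the orange-capped, in the white two-hole rack; then lift the green-capped tube out and set it fully down in the green carrier (not the blue one); finally put each tall tube back, fully down, in the very well of the aluminium rack it came from. Keep the tubes upright throughout, and do not push the specimen jar or the yellow tape roll about.

Things in the scene. Friction and masses are not known exactly. Their poses are not given: they have to be found in the camera images.
- rack: Fixed aluminium rack, 52 x 150 (y) x 62 mm high. Wells along its y axis at -28, 0, +28 mm: 18.5 mm across, 2 mm chamfer, 52 mm deep (floor 10 mm above table). On both long sides an 8 mm grey guard wall rises to 96 mm above the table; 36 mm wide channel between them, ends open. Green tube in the middle well, tall tubes in the outer ones, either way round. Origin: centre of its underside.
- park: Fixed white foam rack, 60 x 130 (y) x 50 mm high, with two empty wells on its own y axis at -35 and +35 mm: 18.5 mm across, 2 mm chamfer, 40 mm deep (floor 10 mm above table). Either tall tube may go in either well. Origin: centre of its underside.
- green_carrier: Green square block, 56 x 56 x 50 mm high on a grey foot 76 mm square and 8 mm high, fixed to the table, with one empty round well in its middle, 18.5 mm across with a 2 mm chamfer, 40 mm deep (well floor 10 mm above the table). Origin at the centre of its underside, under the well. The green-capped tube belongs here.
- blue_carrier: Blue square block, 56 x 56 x 50 mm high on a grey foot 76 mm square and 8 mm high, fixed to the table, with one empty round well in its middle, 18.5 mm across with a 2 mm chamfer, 40 mm deep (well floor 10 mm above the table). Origin at the centre of its underside, under the well. Nothing belongs here; it is to stay empty.
- purple_tube: Tall sample tube with a purple cap, upright in an outer well of the rack. 112 mm high; body 16 mm diameter with white label and rounded foot; cap 18 mm diameter, the top 22 mm, all of it above the rack's guard walls and the short tube. Origin: centre of its foot, z up the tube (yaw means nothing). About 20 g, firm plastic.
- orange_tube: Tall sample tube with an orange cap, upright in an outer well of the rack. 112 mm high; body 16 mm diameter with white label and rounded foot; cap 18 mm diameter, the top 22 mm, all of it above the rack's guard walls and the short tube. Origin: centre of its foot, z up the tube (yaw means nothing). About 20 g, firm plastic.
- green_tube: Short tube with a green cap, upright in the rack's middle well. 82 mm high (its top is 92 mm above the table, 4 mm below the guard walls' top); body 16 mm diameter, rounded foot; cap 18 mm diameter, the top 22 mm. Can be gripped only with fingers closing along the rack's y axis, once both tall tubes are out. Origin: centre of its foot, z up the tube (yaw means nothing). About 20 g, firm.
- jar: Loose specimen jar with a red lid, 52 mm diameter, 65 mm high, standing on the table. Origin at the centre of its underside. Leave it where it stands.
- tape_roll: Loose yellow roll, 72 mm outer and 48 mm inner diameter, 25 mm high, lying flat on the table. Origin at the centre of its underside. Leave it where it stands.

How it is judged (in metres and radians):
On the way, in this order (a step that is already met when the one before it is completed fails the run):
1. both tall tubes stand in the white rack, the green-capped tube still in its well (x of purple_tube in the frame of park between -0.012 and 0.012 m and horizontal distance between purple_tube and park between 0.023 and 0.047 m and height (world z) of each of purple_tube, orange_tube below 0.02 m and angle between each of purple_tube, orange_tube's own z axis and vertical below 0.2 rad and x of orange_tube in the frame of park between -0.012 and 0.012 m and horizontal distance between orange_tube and park between 0.023 and 0.047 m and distance of green_tube from where it was at the start of the episode below 0.012 m), for 0.2 s.
2. the green-capped tube stands fully down in the green carrier while the tall tubes still stand in the white rack (horizontal distance between green_tube and green_carrier below 0.01 m and height (world z) of each of green_tube, purple_tube, orange_tube below 0.02 m and angle between each of green_tube, purple_tube, orange_tube's own z axis and vertical below 0.2 rad and x of purple_tube in the frame of park between -0.012 and 0.012 m and horizontal distance between purple_tube and park between 0.023 and 0.047 m and x of orange_tube in the frame of park between -0.012 and 0.012 m and horizontal distance between orange_tube and park between 0.023 and 0.047 m), for 0.2 s.
At the end, for the whole second after the job is handed in: The green-capped tube stands in the green carrier (within 10 mm of its axis, foot less than 20 mm above the table, tilt under 0.2 rad); the purple and orange tubes are back within 10 mm of where each stood at the start, tilt under 0.2 rad; all three at rest (under 20 mm/s) (horizontal distance between green_tube and green_carrier below 0.01 m and height (world z) of green_tube below 0.02 m and angle between each of green_tube, purple_tube, orange_tube's own z axis and vertical below 0.2 rad and distance of each of purple_tube, orange_tube from where it was at the start of the episode below 0.01 m and linear speed of each of purple_tube, orange_tube, green_tube below 0.02 m/s); the robot touches nothing.
It fails at once if the purple tube is tipped by more than 0.6 rad (angle between purple_tube's own z axis and vertical above 0.6 rad).
It fails at once if the orange tube is tipped by more than 0.6 rad (angle between orange_tube's own z axis and vertical above 0.6 rad).
It fails at once if the green tube is tipped by more than 0.6 rad (angle between green_tube's own z axis and vertical above 0.6 rad).
It fails at once if the jar is pushed more than 30 mm (distance of jar from where it was at the start of the episode above 0.03 m).
It fails at once if the tape roll is pushed more than 30 mm (distance of tape_roll from where it was at the start of the episode above 0.03 m).
It also fails if it takes over 138 s, if anything falls off the work surface, if the arm or the gripper's body presses on something with over 40 N, if the wrist force passes 120 N, or if a joint passes its speed limit or range.

## Robot

A 6-joint arm with a two-finger parallel gripper is mounted at the origin on the work surface. World frame = base frame: x ahead of the robot, y to its left, z up, the work surface at z = 0. Lengths are in m, angles in degrees, forces in N, time in s.
With the tool pointing down it reaches from about 0.275 to 0.825 m from the base axis. Payload 4.9 kg.
Tool frame: the origin (TCP) lies where the fingers leave the gripper's body, on its centre line; the fingertips stand 73 mm ahead of it and the grasp point (between the pads) lies 54 mm ahead of it; z points along the fingers, y is the line along which they close (so a half turn about z gives the same grasp; the last joint's range is limited). The gripper opens to 85 mm and grips with 20 to 120 N. Pads are 22 mm wide; open, the fingers measure 114 mm over their backs; the gripper's body (76 mm by 85 mm) begins 54 mm behind the grasp point. The pads swing forward as they close: fully open they stand 13 mm farther back than shut.
Start: joints at [57.227, 18.69, -11.035, 60.275, 0, 82.311], TCP at [0.233, 0.498, 0.304] pointing down, gripper open.
Joint ranges: [-152.03, 152.03], [-55.5, 102.48], [-74.3, 77.21], [-110.64, 120.58], [-84.22, 78.4], [-180, 180]. Speed limits (degrees/s): [147.25, 147.25, 180, 180, 180, 180].

## Interface

Orientations are given as [roll, pitch, yaw] about the fixed x, y, z axes, in that order (R = Rz(yaw) Ry(pitch) Rx(roll)).
In Python, from station import manip, read_camera gives the robot as it stands. The module is installed in compiled form; this text tells all that it offers.
- The arm moves only by the tool servo_tool, never from a script. Its argument "rows" is a list of rows, each a list of 7 numbers: the opening, from 0 (shut) to 1 (fully open), then the shift along the world's x, y, z in units of 30 mm (1.0 is 30 mm), then the turn, a rotation vector about the world's x, y, z in units of 10 degrees (1.0 is 10 degrees). A call has exactly 5 rows; each row is the pose to reach, as a shift and turn from the pose commanded when the call began; what a row does not reach only later rows make up. A row lasts 1/8 s, in which the tool goes at most 62.5 mm and 10.7 degrees, less where a joint would pass 70% of its speed; a pose out of reach is approached as far as the arm can. A call with a gripper value outside its range is refused whole. The fingers move at their own pace and stop on an object; the grip force is fixed at half the most. Time passes only in rows, so rows that repeat a pose let the fingers close, or fill a call up. It gives the time, the measured TCP pose, the force, the opening and the grip force at its end, in the units of the state.
- manip.sense(): the state, without advancing time (a new reading comes with each control period).
- read_camera(name): name is "side" or "top"; returns a dict with "color" (480x640x3 uint8, red, green, blue), "mtx" (3x3 intrinsics, pixels), "R" (3x3) and "t" (3): a world point X has camera coordinates R X + t. Camera axes: x right, y down, z forward; pixel columns grow to the right and rows downward; lengths in m; the calibration is good to about 2 mm. A picture is of the moment at which its call begins. There is no depth.
- manip.finish_job(): hands the job in; it is judged then, once.
The state is a dict: "time": time; "joint_positions": joint angles; "joint_velocities": joint speeds; "effort": joint torques, N m; "ee_pos": TCP position; "eef_rot": TCP orientation; "force": force on the tool from outside, world axes, zero at the start; "wrist_torque": the same for the moment, N m; "width": finger opening in m; "grasp_force": force on a finger pad.
Only numpy, scipy, OpenCV 4.12 (cv2) and the standard library are available. Lean on these libraries where they do the work, as an engineer would, in place of code of your own. Each camera call takes 0.05 s, during which the arm holds its last target. There are 200 camera calls.

## Working session

There is one attempt and no reset: what is moved stays moved. The work goes in short steps, Python scripts to look and compute and a tool call to move; the robot and the scene stay as the last step left them, time stands still between calls to the robot, and variables do not carry over. Pictures are saved under pics/ and viewed, at most 15 in all, crops included, and the job is handed in when it is done.

Besides the shell and the picture viewer there is one more tool, called after ">>>" by a JSON object that holds its "method" and its "body", one argument or row to a line. servo_tool: Moves the arm, as the interface text tells. Its arguments: {"type":"object","properties":{"rows":{"type":"array","items":{"type":"array","items":{"type":"number"}}}},"required":["rows"]}

```bash
mkdir -p pics; python3 - <<'E'
from station import manip, read_camera
import cv2,pickle
s=manip.sense(); print({k:s[k] for k in ('time','ee_pos','eef_rot','width','force')})
d={}
for n in ('top','side'):
    c=read_camera(n); d[n]=c; cv2.imwrite(f'pics/{n}0.png',c['color'][:,:,::-1]); print(n,c['mtx'].tolist(),c['R'].round(4).tolist(),c['t'])
pickle.dump(d,open('c0.pkl','wb'))
E
```

```text
{'time': 0.0, 'ee_pos': array([0.2329068 , 0.49773894, 0.3031074 ]), 'eef_rot': array([-1.79901808e+02, -1.46736457e-02,  1.54914361e+02]), 'width': 0.08562111826349592, 'force': array([ 0.38464279, -0.85775046,  0.12466592])}
top [[448.18919473859273, 0.0, 319.18552440674154], [0.0, 448.18919473859273, 239.20023952511374], [0.0, 0.0, 1.0]] [[0.0097, -0.9993, -0.0369], [-0.9953, -0.0061, -0.0971], [0.0968, 0.0376, -0.9946]] [-0.00207662  0.56563391  0.68672375]
side [[591.0522935745317, 0.0, 320.52215880240385], [0.0, 591.0522935745317, 243.49221601331882], [0.0, 0.0, 1.0]] [[0.8979, -0.4403, -0.0054], [-0.2787, -0.5588, -0.7811], [0.3408, 0.7028, -0.6244]] [-0.5210275   0.18312775  0.86922107]
```

View pics/top0.png

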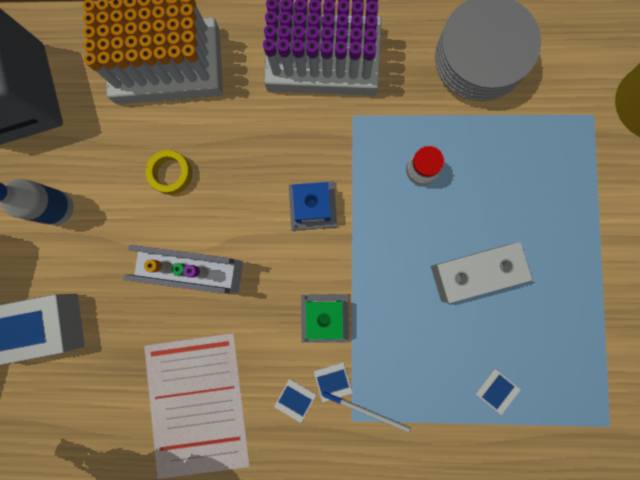

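View pics/side0.png

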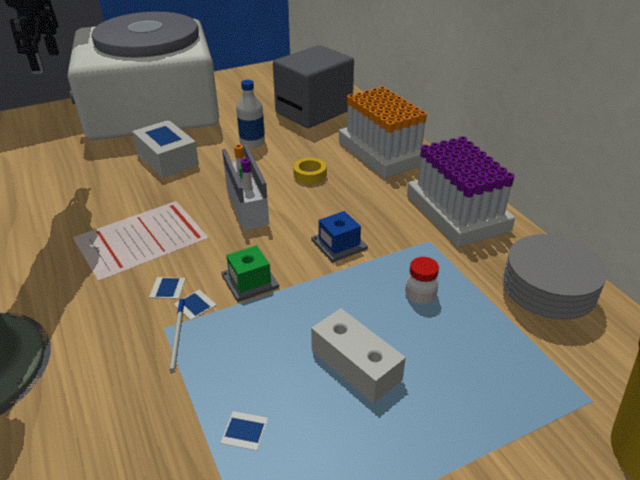

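Top view: orange cap at (151,266), green (178,269), purple (191,271). The green carrier well is at (323,320), the blue carrier at (311,201), the park wells at (461,278) and (506,266), the jar at (428,162) and the tape roll at (168,172). In the side view the tubes are near (240,160). I'll zoom in on these for measurement.

```bash
cat > h.py <<'E'
import numpy as np,cv2
def ray(c,uv):
    d=c['R'].T@np.linalg.solve(c['mtx'],[uv[0],uv[1],1]); return -c['R'].T@c['t'],d/np.linalg.norm(d)
def plane(c,uv,z):
    o,d=ray(c,uv); return o+d*(z-o[2])/d[2]
def tri(c1,u1,c2,u2):
    (a,d),(b,e)=ray(c1,u1),ray(c2,u2)
    s=np.linalg.lstsq(np.c_[d,-e],b-a,rcond=None)[0]; p,q=a+s[0]*d,b+s[1]*e
    return (p+q)/2,np.linalg.norm(p-q)
def proj(c,X):
    p=c['mtx']@(c['R']@np.asarray(X)+c['t']); return p[:2]/p[2]
E
python3 - <<'E'
import pickle,cv2,numpy as np
d=pickle.load(open('c0.pkl','rb'))
t=d['top']['color'];s=d['side']['color']
def crop(i,x,y,w,h,f): return cv2.resize(i[y:y+h,x:x+w],(w*f,h*f),interpolation=cv2.INTER_NEAREST)
out=np.vstack([np.hstack([crop(t,120,235,130,65,5)]),])
b=np.hstack([crop(s,215,135,65,100,3),crop(s,300,300,120,100,3)])
b=cv2.copyMakeBorder(b,0,0,0,max(0,650-b.shape[1]),0)[:,:650]
b2=np.vstack([out,b[:275]])
cv2.imwrite('pics/z.png',b2[:,:,::-1])
for n,im in (('top',t),('side',s)):
    hsv=cv2.cvtColor(im,cv2.COLOR_RGB2HSV)
    roi=np.zeros(im.shape[:2],np.uint8)
    for name,lo,hi,r in (('orange',(8,150,80),(22,255,255),0),('green',(60,120,40),(85,255,255),0),('purple',(135,120,40),(160,255,255),0)):
        m=cv2.inRange(hsv,lo,hi)
        k,l,st,ce=cv2.connectedComponentsWithStats(m)
        for i in range(1,k):
            if st[i,4]>8 and (name!='orange' or st[i,2]<25): print(n,name,st[i].tolist(),ce[i].round(1).tolist())
E
```

```text
top orange [145, 260, 15, 12, 125] [151.6, 265.7]
top green [172, 263, 12, 12, 110] [177.4, 268.7]
top green [306, 301, 37, 39, 1385] [324.0, 319.9]
top purple [263, 0, 16, 56, 571] [270.8, 27.1]
top purple [277, 0, 16, 57, 596] [284.7, 27.6]
top purple [291, 0, 16, 58, 602] [298.9, 28.2]
top purple [306, 0, 15, 58, 586] [313.2, 28.4]
top purple [320, 0, 15, 58, 576] [327.4, 28.5]
top purple [335, 0, 14, 59, 569] [341.7, 28.9]
top purple [350, 0, 14, 60, 572] [356.0, 29.0]
top purple [364, 0, 14, 60, 583] [370.3, 29.5]
top purple [183, 265, 16, 12, 139] [190.6, 270.7]
side orange [234, 144, 10, 14, 119] [238.5, 150.5]
side orange [303, 166, 5, 6, 10] [305.1, 168.9]
side orange [309, 168, 9, 5, 16] [312.9, 169.8]
side orange [624, 381, 7, 14, 19] [626.5, 386.8]
side orange [619, 402, 4, 7, 10] [620.2, 405.6]
side orange [616, 415, 5, 5, 10] [618.4, 416.6]
side orange [624, 451, 9, 11, 16] [627.9, 456.8]
side orange [631, 455, 5, 7, 9] [633.2, 457.4]
side orange [618, 461, 11, 14, 23] [623.0, 467.4]
side green [239, 166, 3, 12, 21] [240.3, 171.5]
side green [227, 246, 44, 47, 1341] [249.7, 268.2]
side purple [421, 137, 93, 60, 3027] [466.5, 166.1]
side purple [241, 158, 10, 14, 113] [245.7, 164.8]
```

View pics/z.png

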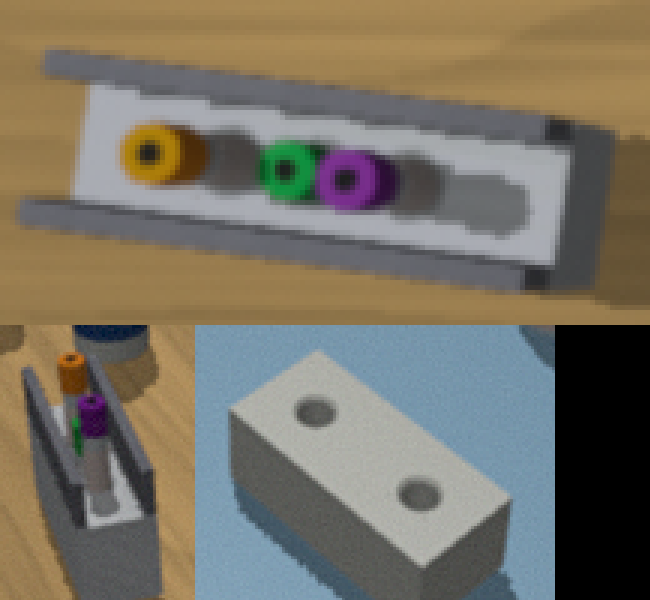

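The zoom shows dark dimples at the cap-top centres. In the top view these are orange ≈(149.4,265.2), purple ≈(188.8,270.4) and green ≈(176.8,268.6). In the side view they are orange ≈(238.3,145.3) and purple ≈(245.3,160.3). The park wells show as clean dark ellipses.

```bash
cat > m.py <<'E'
import pickle
from h import *
d=pickle.load(open('c0.pkl','rb'));T,S=d['top'],d['side']
def dark(c,uv,r,ch=None):
    g=cv2.cvtColor(c['color'],cv2.COLOR_RGB2GRAY).astype(float) if ch is None else c['color'][:,:,ch].astype(float)
    u,v=map(int,np.round(uv)); p=g[v-r:v+r+1,u-r:u+r+1]; th=(np.percentile(p,90)+p.min())/2
    k,l,st,ce=cv2.connectedComponentsWithStats((p<th).astype(np.uint8))
    i=min(range(1,k),key=lambda i:np.hypot(*(ce[i]-r))-st[i,4]*.02)
    w=np.where(l==i,np.maximum(th-p,0)**.5,0); ys,xs=np.indices(p.shape)
    return np.array([u-r+(w*xs).sum()/w.sum(),v-r+(w*ys).sum()/w.sum()]),st[i,2:].tolist()
E
python3 - <<'E'
from m import *
print('cams',-T['R'].T@T['t'],-S['R'].T@S['t'])
for n,a,b,r,z in (('orange',(149.4,265.2),(238.3,145.3),3,.122),('purple',(188.8,270.4),(245.3,160.3),3,.122),('green',(176.8,268.6),None,3,.092)):
    ua,sa=dark(T,a,r); 
    print(n,ua,sa,'plane',plane(T,ua,z).round(4))
    if b: ub,sb=dark(S,b,r); print('   side',ub,sb,'tri',*tri(T,ua,S,ub))
for n,a,b,ch in (('parkA',(461,278),(340,329),None),('parkB',(506,266),(375,356.5),None),('green',(323,320),(248,257),1),('blue',(311,201),(339,224),2)):
    ua,sa=dark(T,a,9,ch);ub,sb=dark(S,b,9,ch)
    print(n,ua,sa,ub,sb,'plane',plane(T,ua,.05)[:2].round(4),plane(S,ub,.05)[:2].round(4),'tri',*tri(T,ua,S,ub))
print('jar',plane(T,(428,161),.065)[:2],'tape',plane(T,(168,172),.025)[:2])
E
```

```text
cams [ 0.49649908 -0.02448209  0.73785149] [ 0.22258107 -0.73794699  0.68296604]
orange [149.34751536 265.23556568] [4, 5, 16] plane [0.5185 0.2352 0.122 ]
   side [238.06239001 145.643366  ] [3, 3, 7] tri [0.51916507 0.23511523 0.1216861 ] 0.001309249468964641
purple [188.5459798  270.43578161] [4, 4, 16] plane [0.5118 0.1797 0.122 ]
   side [245.03204054 159.67501227] [4, 2, 6] tri [0.51253974 0.1794875  0.12180316] 0.0015850570253962179
green [176.47477075 268.50413419] [4, 4, 12] plane [0.5152 0.2076 0.092 ]
parkA [461.78081964 278.04642356] [12, 13, 124] [339.4652846 329.0198814] [13, 9, 98] plane [ 0.5057 -0.2148] [ 0.5051 -0.2164] tri [ 0.50575299 -0.21522615  0.04862869] 1.2485916301358323e-05
parkB [506.17827504 265.55373813] [12, 13, 118] [374.21016671 356.54433052] [14, 10, 112] plane [ 0.5252 -0.2816] [ 0.5243 -0.2835] tri [ 0.52518798 -0.28223542  0.04821898] 9.500650888209702e-05
green [322.77641862 321.07664339] [13, 12, 120] [247.00707581 259.37401915] [11, 7, 64] plane [ 0.4388 -0.0051] [ 0.4402 -0.009 ] tri [ 0.43985012 -0.0055233   0.0475478 ] 0.0026773591373240135
blue [310.30497159 199.71826981] [12, 12, 115] [338.97798787 223.07945901] [11, 5, 45] plane [0.6251 0.016 ] [0.6235 0.0123] tri [0.62567233 0.01621064 0.04668592] 0.0001957504194393102
jar [ 0.68254644 -0.16355684] tape [0.675341   0.25224225]
```

>>> {"method": "servo_tool", "body": {
  "rows": [
    [0.5, 1.3, -1.5, 0, 0, 0, 0.4],
    [0.5, 2.6, -3.0, 0, 0, 0, 0.8],
    [0.5, 4.0, -4.5, 0, 0, 0, 1.2],
    [0.5, 5.3, -6.0, 0, 0, 0, 1.5],
    [0.5, 6.6, -7.5, 0, 0, 0, 1.82]
  ]
}}

```text
time: 0.72
ee_pos: [0.432, 0.2715, 0.3037]
eef_rot: [-180.0, -0.0, 173.2]
force: [0.5, 0.6, -0.1]
width: 0.0426
grasp_force: 0.0
```

```bash
python3 - <<'E'
from m import *
for n,lo,hi,z in (('green',(50,120,40),(85,255,255),.05),('blue',(105,150,40),(125,255,255),.05)):
    a=cv2.inRange(cv2.cvtColor(T['color'],cv2.COLOR_RGB2HSV),lo,hi)
    k,l,st,ce=cv2.connectedComponentsWithStats(a)
    for i in range(1,k):
        if 800<st[i,4]<2500 and 150<ce[i][1]<350 and ce[i][0]>250:
            q=T['color'][l==i].max(1); m=((l==i)&(T['color'].max(2)>0.75*np.median(q))).astype(np.uint8)
            r=cv2.minAreaRect(cv2.findContours(m,0,2)[0][0] if 0 else np.argwhere(m)[:,::-1].astype(np.float32)); print(n,r,plane(T,r[0],z),np.median(q),[plane(T,p,z)[:2].round(4).tolist() for p in cv2.boxPoints(r)])
E
```

```text
green ((324.0, 320.0), (38.0, 36.0), 90.0) [ 0.44043435 -0.00695553  0.05      ] 135.0 [[0.4687, 0.0207], [0.4693, -0.0341], [0.4125, -0.0343], [0.4117, 0.02]]
blue ((311.0775146484375, 200.66151428222656), (34.98899841308594, 35.58766555786133), 86.18592071533203) [0.62366006 0.01475887 0.05      ] 139.0 [[0.6494, 0.0447], [0.6532, -0.0108], [0.5982, -0.0149], [0.5943, 0.0402]]
```

>>> {"method": "servo_tool", "body": {
  "rows": [
    [0.5, 1.35, -1.55, 0, 0, 0, 0],
    [0.5, 2.71, -3.1, 0, 0, 0, 0],
    [0.5, 2.71, -3.1, -1.0, 0, 0, 0],
    [0.5, 2.71, -3.1, -2.5, 0, 0, 0],
    [0.5, 2.71, -3.1, -2.5, 0, 0, 0]
  ]
}}

```text
time: 1.35
ee_pos: [0.5099, 0.1793, 0.2257]
eef_rot: [-179.9, -0.4, 173.1]
force: [-0.3, 0.1, -0.6]
width: 0.0428
grasp_force: 0.0
```

>>> {"method": "servo_tool", "body": {
  "rows": [
    [0.5, 0, 0, -0.5, 0, 0, 0],
    [0.5, 0, 0, -1.0, 0, 0, 0],
    [0.5, 0, 0, -1.0, 0, 0, 0],
    [0.5, 0, 0, -1.0, 0, 0, 0],
    [0.5, 0, 0, -1.0, 0, 0, 0]
  ]
}}

```text
time: 1.98
ee_pos: [0.5129, 0.1803, 0.1995]
eef_rot: [180.0, 0.1, 173.1]
force: [0.1, -0.3, 0.4]
width: 0.043
grasp_force: 0.0
```

>>> {"method": "servo_tool", "body": {
  "rows": [
    [0.5, 0, 0, -0.5, 0, 0, 0],
    [0.5, 0, 0, -0.97, 0, 0, 0],
    [0.5, 0, 0, -0.97, 0, 0, 0],
    [0, 0, 0, -0.97, 0, 0, 0],
    [0, 0, 0, -0.97, 0, 0, 0]
  ]
}}

```text
time: 2.6
ee_pos: [0.5128, 0.1802, 0.1702]
eef_rot: [180.0, 0.0, 173.1]
force: [0.3, -0.2, 0.2]
width: 0.0152
grasp_force: 58.4
```

>>> {"method": "servo_tool", "body": {
  "rows": [
    [0, 0, 0, 0, 0, 0, 0],
    [0, 0, 0, 0, 0, 0, 0],
    [0, 0, 0, 0, 0, 0, 0],
    [0, 0, 0, 0, 0, 0, 0],
    [0, 0, 0, 0.1, 0, 0, 0]
  ]
}}

```text
time: 3.22
ee_pos: [0.5122, 0.1801, 0.1726]
eef_rot: [-180.0, -0.0, 173.1]
force: [0.2, 0.2, 0.1]
width: 0.015
grasp_force: 58.5
```

>>> {"method": "servo_tool", "body": {
  "rows": [
    [0, 0, 0, 0.6, 0, 0, 0],
    [0, 0, 0, 1.3, 0, 0, 0],
    [0, 0, 0, 2.2, 0, 0, 0],
    [0, 0, 0, 3.2, 0, 0, 0],
    [0, 0, 0, 4.2, 0, 0, 0]
  ]
}}

```text
time: 3.85
ee_pos: [0.5122, 0.1801, 0.2997]
eef_rot: [-180.0, -0.0, 173.1]
force: [1.1, -0.7, -0.2]
width: 0.015
grasp_force: 58.5
```

```bash
python3 - <<'E'
from station import manip, read_camera
import cv2,numpy as np,pickle
S=read_camera('side');T=read_camera('top');pickle.dump({'top':T,'side':S},open('c1.pkl','wb'))
f=lambda i,x,y,w,h,k:cv2.resize(i[y:y+h,x:x+w],(w*k,h*k))
cv2.imwrite('pics/l1.png',np.hstack([f(S['color'],180,60,130,160,3),f(T['color'],120,220,130,160,3)])[:,:,::-1]); s=manip.sense();print(s['ee_pos'],s['width'],s['grasp_force'])
E
```

```text
[0.51395729 0.18049448 0.30217388] 0.015143342096773812 58.466794767882675
```

View pics/l1.png

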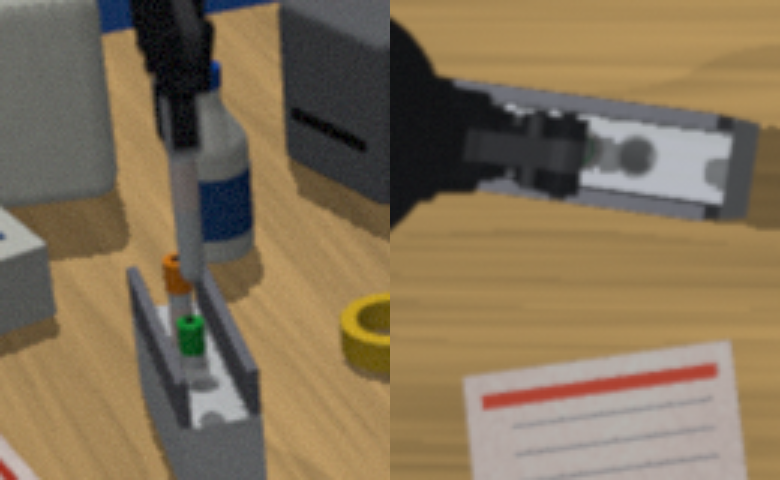

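Lifted: the purple tube hangs near-vertical from the fingers (its foot is at about (192,278) in the crop). Green and orange haven't moved. Next is the far park well.

>>> {"method": "servo_tool", "body": {
  "rows": [
    [0, 0, -1.0, 0.1, 0, 0, 0],
    [0, 0.1, -2.5, 0.1, 0, 0, 0],
    [0, 0.2, -4.3, 0.1, 0, 0, 0],
    [0, 0.2, -6.1, 0.1, 0, 0, 0],
    [0, 0.2, -7.9, 0.1, 0, 0, 0]
  ]
}}

```text
time: 4.58
ee_pos: [0.5179, -0.0584, 0.3009]
eef_rot: [180.0, -0.1, 173.1]
force: [1.1, -0.1, -1.1]
width: 0.0149
grasp_force: 58.5
```

>>> {"method": "servo_tool", "body": {
  "rows": [
    [0, 0.1, -1.8, 0, 0, 0, 0],
    [0, 0.2, -3.6, 0, 0, 0, 0],
    [0, 0.23, -5.4, 0, 0, 0, 0],
    [0, 0.23, -6.7, 0, 0, 0, 0],
    [0, 0.23, -7.5, 0, 0, 0, 0]
  ]
}}

```text
time: 5.2
ee_pos: [0.5248, -0.2835, 0.3006]
eef_rot: [180.0, -0.1, 173.0]
force: [0.7, 0.6, -1.5]
width: 0.0149
grasp_force: 58.6
```

>>> {"method": "servo_tool", "body": {
  "rows": [
    [0, 0, 0, -0.5, 0, 0, 0],
    [0, 0, 0, -1.0, 0, 0, 0],
    [0, 0, 0, -1.6, 0, 0, 0],
    [0, 0, 0, -2.0, 0, 0, 0],
    [0, 0, 0, -2.0, 0, 0, 0]
  ]
}}

```text
time: 5.82
ee_pos: [0.5248, -0.2804, 0.2404]
eef_rot: [179.9, -0.1, 173.2]
force: [0.4, -0.1, -1.2]
width: 0.0149
grasp_force: 58.6
```

```bash
python3 - <<'E'
from station import manip, read_camera
import cv2,numpy as np,pickle
from h import *
S=read_camera('side');T=read_camera('top');pickle.dump({'top':T,'side':S},open('c2.pkl','wb'))
f=lambda i,x,y,w,h,k:cv2.resize(i[y:y+h,x:x+w],(w*k,h*k))
cv2.imwrite('pics/l2.png',np.hstack([f(S['color'],300,220,130,160,3),f(T['color'],430,180,130,160,3)])[:,:,::-1]); s=manip.sense();print(s['ee_pos'],s['eef_rot'],s['width'])
p=s['ee_pos']; print(proj(S,[p[0],p[1],p[2]-.16]),proj(T,[.5252,-.282,.05]))
E
```

```text
[ 0.52560294 -0.28138967  0.24200251] [-1.79999206e+02  1.08261735e-02  1.73159888e+02] 0.014978829432487517
[375.47660976 339.47257379] [506.45274436 265.52788117]
```

View pics/l2.png

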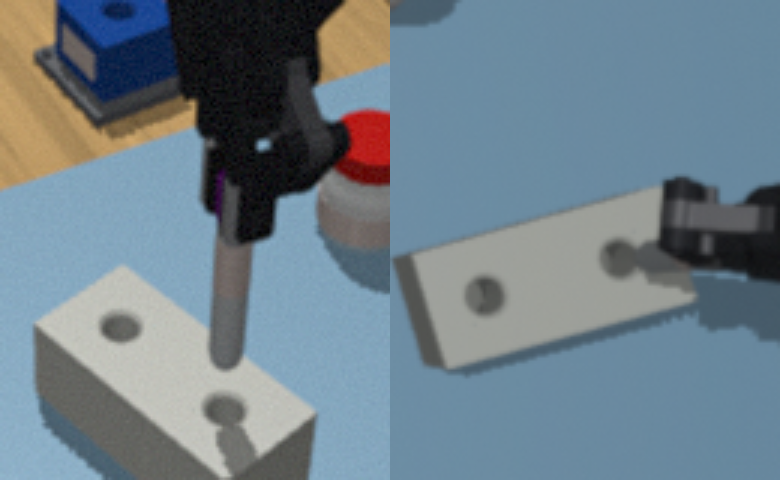

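Foot at (375.7,342.7) in the side view, directly above the well centre at (374.7,356), so it is aligned. Lowering.

>>> {"method": "servo_tool", "body": {
  "rows": [
    [0, 0, 0, -0.4, 0, 0, 0],
    [0, 0, 0, -0.8, 0, 0, 0],
    [0, 0, 0, -1.1, 0, 0, 0],
    [0, 0, 0, -1.4, 0, 0, 0],
    [0, 0, 0, -1.4, 0, 0, 0]
  ]
}}

```text
time: 6.55
ee_pos: [0.5249, -0.2816, 0.1988]
eef_rot: [179.9, -0.1, 173.1]
force: [0.2, 0.1, 0.4]
width: 0.0148
grasp_force: 58.6
```

>>> {"method": "servo_tool", "body": {
  "rows": [
    [0, 0, 0, -0.4, 0, 0, 0],
    [0, 0, 0, -0.8, 0, 0, 0],
    [0, 0, 0, -0.9, 0, 0, 0],
    [0, 0, 0, -0.9, 0, 0, 0],
    [0, 0, 0, -0.9, 0, 0, 0]
  ]
}}

```text
time: 7.18
ee_pos: [0.5256, -0.282, 0.1731]
eef_rot: [-180.0, 0.0, 173.1]
force: [-0.5, -0.4, 0.8]
width: 0.015
grasp_force: 58.6
```

>>> {"method": "servo_tool", "body": {
  "rows": [
    [0.5, 0, 0, 0, 0, 0, 0],
    [0.5, 0, 0, 0, 0, 0, 0],
    [0.5, 0, 0, 0.3, 0, 0, 0],
    [0.5, 0, 0, 1.2, 0, 0, 0],
    [0.5, 0, 0, 2.0, 0, 0, 0]
  ]
}}

```text
time: 7.8
ee_pos: [0.5255, -0.2819, 0.2342]
eef_rot: [-180.0, 0.0, 173.1]
force: [-0.2, 0.4, -0.0]
width: 0.0427
grasp_force: 0.0
```

>>> {"method": "servo_tool", "body": {
  "rows": [
    [0.5, 0, 1.5, 0.2, 0, 0, 0],
    [0.5, 0, 3.3, 0.2, 0, 0, 0],
    [0.5, 0, 5.1, 0.2, 0, 0, 0],
    [0.5, 0, 6.9, 0.2, 0, 0, 0],
    [0.5, 0, 8.7, 0.2, 0, 0, 0]
  ]
}}

```text
time: 8.43
ee_pos: [0.5255, -0.0193, 0.2397]
eef_rot: [-180.0, 0.1, 173.1]
force: [0.3, -0.2, 0.4]
width: 0.0428
grasp_force: 0.0
```

```bash
python3 - <<'E'
from station import manip, read_camera
import cv2,numpy as np,pickle
S=read_camera('side');T=read_camera('top');pickle.dump({'top':T,'side':S},open('c3.pkl','wb'))
f=lambda i,x,y,w,h,k:cv2.resize(i[y:y+h,x:x+w],(w*k,h*k))
cv2.imwrite('pics/l3.png',np.hstack([f(S['color'],300,220,130,160,3),f(T['color'],430,180,130,160,3)])[:,:,::-1]); s=manip.sense();print(s['ee_pos'],s['width'])
E
```

```text
[ 0.52487264 -0.01637296  0.23960625] 0.0424955161921832
```

View pics/l3.png

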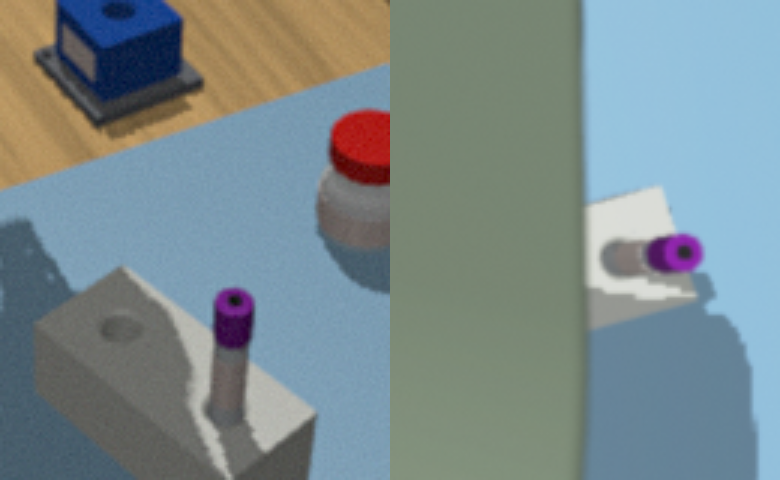

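Purple stands upright and seated in the park well (cap at (234,300) in the side crop). Now orange.

>>> {"method": "servo_tool", "body": {
  "rows": [
    [0.5, 0, 1.5, 0, 0, 0, 0],
    [0.5, -0.1, 3.3, 0, 0, 0, 0],
    [0.5, -0.2, 5.1, 0, 0, 0, 0],
    [0.5, -0.21, 6.9, 0, 0, 0, 0],
    [0.5, -0.21, 8.53, 0, 0, 0, 0]
  ]
}}

```text
time: 9.15
ee_pos: [0.5194, 0.2363, 0.2396]
eef_rot: [180.0, 0.1, 173.1]
force: [0.9, -0.5, -0.2]
width: 0.0426
grasp_force: 0.0
```

>>> {"method": "servo_tool", "body": {
  "rows": [
    [0.5, 0, 0, 0, 0, 0, 0],
    [0.5, 0, 0, -0.6, 0, 0, 0],
    [0.5, 0, 0, -1.3, 0, 0, 0],
    [0.5, 0, 0, -1.3, 0, 0, 0],
    [0.5, 0, 0, -1.3, 0, 0, 0]
  ]
}}

```text
time: 9.78
ee_pos: [0.5197, 0.2342, 0.2006]
eef_rot: [180.0, 0.0, 173.0]
force: [0.2, 0.0, -0.3]
width: 0.0429
grasp_force: 0.0
```

>>> {"method": "servo_tool", "body": {
  "rows": [
    [0.5, 0, 0, -0.5, 0, 0, 0],
    [0.5, 0, 0, -1.0, 0, 0, 0],
    [0.5, 0, 0, -1.0, 0, 0, 0],
    [0, 0, 0, -1.0, 0, 0, 0],
    [0, 0, 0, -1.0, 0, 0, 0]
  ]
}}

```text
time: 10.4
ee_pos: [0.5194, 0.2352, 0.1702]
eef_rot: [180.0, 0.0, 173.1]
force: [-0.1, 0.1, -0.2]
width: 0.0145
grasp_force: 58.4
```

>>> {"method": "servo_tool", "body": {
  "rows": [
    [0, 0, 0, 0, 0, 0, 0],
    [0, 0, 0, 0, 0, 0, 0],
    [0, 0, 0, 0.3, 0, 0, 0],
    [0, 0, 0, 0.7, 0, 0, 0],
    [0, 0, 0, 1.3, 0, 0, 0]
  ]
}}

```text
time: 11.02
ee_pos: [0.5189, 0.235, 0.2096]
eef_rot: [-180.0, -0.0, 173.1]
force: [0.9, 0.0, -0.4]
width: 0.0149
grasp_force: 58.5
```

>>> {"method": "servo_tool", "body": {
  "rows": [
    [0, 0, 0, 0.8, 0, 0, 0],
    [0, 0, 0, 1.6, 0, 0, 0],
    [0, 0, 0, 2.4, 0, 0, 0],
    [0, 0, 0, 3.1, 0, 0, 0],
    [0, 0, 0, 3.1, 0, 0, 0]
  ]
}}

```text
time: 11.65
ee_pos: [0.5201, 0.2354, 0.3042]
eef_rot: [179.9, 0.2, 173.1]
force: [0.2, 0.6, -0.7]
width: 0.0147
grasp_force: 58.5
```

```bash
python3 - <<'E'
from station import manip, read_camera
import cv2,numpy as np,pickle
S=read_camera('side');pickle.dump({'side':S},open('c4.pkl','wb'))
f=lambda i,x,y,w,h,k:cv2.resize(i[y:y+h,x:x+w],(w*k,h*k))
cv2.imwrite('pics/l4.png',f(S['color'],180,60,130,160,3)[:,:,::-1]); s=manip.sense();print(s['ee_pos'],s['width'])
E
```

```text
[0.51945267 0.23518652 0.30277615] 0.014938674163154923
```

View pics/l4.png

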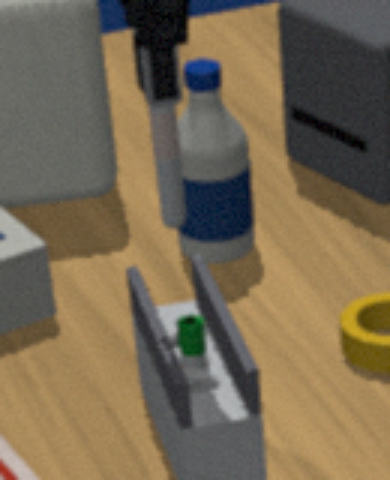

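Orange is held and vertical above the rack, with green alone below it. Moving to the near park well.

>>> {"method": "servo_tool", "body": {
  "rows": [
    [0, 0, -1.0, 0, 0, 0, 0],
    [0, -0.1, -2.5, 0, 0, 0, 0],
    [0, -0.2, -4.3, 0, 0, 0, 0],
    [0, -0.3, -6.1, 0, 0, 0, 0],
    [0, -0.4, -7.9, 0, 0, 0, 0]
  ]
}}

```text
time: 12.32
ee_pos: [0.5062, -0.0035, 0.3008]
eef_rot: [180.0, -0.1, 173.1]
force: [0.8, -0.6, 0.7]
width: 0.015
grasp_force: 58.6
```

>>> {"method": "servo_tool", "body": {
  "rows": [
    [0, 0, -1.8, 0, 0, 0, 0],
    [0, -0.04, -3.6, 0, 0, 0, 0],
    [0, -0.04, -5.4, 0, 0, 0, 0],
    [0, -0.04, -6.6, 0, 0, 0, 0],
    [0, -0.04, -7.1, 0, 0, 0, 0]
  ]
}}

```text
time: 12.95
ee_pos: [0.5052, -0.2166, 0.3006]
eef_rot: [180.0, -0.1, 173.0]
force: [0.4, 0.4, -0.5]
width: 0.0147
grasp_force: 58.6
```

>>> {"method": "servo_tool", "body": {
  "rows": [
    [0, 0, 0, -0.5, 0, 0, 0],
    [0, 0, 0, -1.0, 0, 0, 0],
    [0, 0, 0, -1.6, 0, 0, 0],
    [0, 0, 0, -2.1, 0, 0, 0],
    [0, 0, 0, -2.1, 0, 0, 0]
  ]
}}

```text
time: 13.58
ee_pos: [0.505, -0.2135, 0.237]
eef_rot: [179.9, -0.2, 173.2]
force: [0.3, -0.5, -0.3]
width: 0.0151
grasp_force: 58.6
```

```bash
python3 - <<'E'
from station import manip, read_camera
import cv2,numpy as np,pickle
S=read_camera('side')
f=lambda i,x,y,w,h,k:cv2.resize(i[y:y+h,x:x+w],(w*k,h*k))
cv2.imwrite('pics/l5.png',f(S['color'],280,220,130,160,3)[:,:,::-1]); s=manip.sense();print(s['ee_pos'],s['width'])
E
```

```text
[ 0.50561185 -0.21405629  0.23810396] 0.014739144133914063
```

View pics/l5.png

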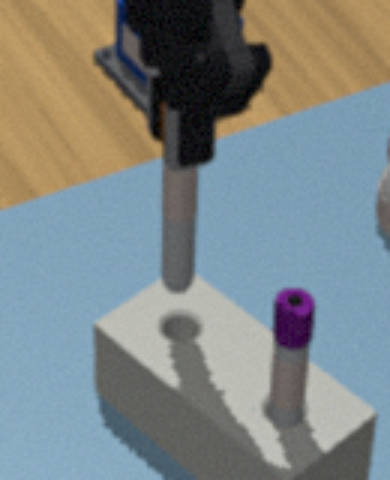

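Orange's foot at (178,290) is above the well at (180,327). Lowering.

>>> {"method": "servo_tool", "body": {
  "rows": [
    [0, 0, 0, -0.4, 0, 0, 0],
    [0, 0, 0, -0.8, 0, 0, 0],
    [0, 0, 0, -1.1, 0, 0, 0],
    [0, 0, 0, -1.3, 0, 0, 0],
    [0, 0, 0, -1.3, 0, 0, 0]
  ]
}}

```text
time: 14.25
ee_pos: [0.5056, -0.2149, 0.1992]
eef_rot: [180.0, -0.1, 173.1]
force: [0.3, 0.4, -0.1]
width: 0.0151
grasp_force: 58.6
```

>>> {"method": "servo_tool", "body": {
  "rows": [
    [0, 0, 0, -0.4, 0, 0, 0],
    [0, 0, 0, -0.8, 0, 0, 0],
    [0, 0, 0, -0.9, 0, 0, 0],
    [0, 0, 0, -0.9, 0, 0, 0],
    [0, 0, 0, -0.9, 0, 0, 0]
  ]
}}

```text
time: 14.88
ee_pos: [0.5061, -0.2151, 0.173]
eef_rot: [-180.0, 0.0, 173.1]
force: [-0.1, -0.2, -0.4]
width: 0.0148
grasp_force: 58.6
```

>>> {"method": "servo_tool", "body": {
  "rows": [
    [0.5, 0, 0, 0, 0, 0, 0],
    [0.5, 0, 0, 0, 0, 0, 0],
    [0.5, 0, 0, 0.3, 0, 0, 0],
    [0.5, 0, 0, 1.2, 0, 0, 0],
    [0.5, 0, 0, 2.0, 0, 0, 0]
  ]
}}

```text
time: 15.5
ee_pos: [0.506, -0.215, 0.2342]
eef_rot: [-180.0, 0.0, 173.1]
force: [1.0, -1.0, -0.3]
width: 0.0426
grasp_force: 0.0
```

>>> {"method": "servo_tool", "body": {
  "rows": [
    [0.5, 0, 1.5, 0, 0, 0, 0],
    [0.5, 0.1, 3.2, 0, 0, 0, 0],
    [0.5, 0.2, 5.0, 0, 0, 0, 0],
    [0.5, 0.3, 6.8, 0, 0, 0, 0],
    [0.5, 0.32, 8.6, 0, 0, 0, 0]
  ]
}}

```text
time: 16.12
ee_pos: [0.5158, 0.0447, 0.2337]
eef_rot: [180.0, 0.1, 173.1]
force: [1.7, 0.1, -0.3]
width: 0.0428
grasp_force: 0.0
```

>>> {"method": "servo_tool", "body": {
  "rows": [
    [0.5, 0, 1.8, 0, 0, 0, 0],
    [0.5, 0, 3.6, 0, 0, 0, 0],
    [0.5, 0, 4.9, 0, 0, 0, 0],
    [0.5, 0, 5.49, 0, 0, 0, 0],
    [0.5, 0, 5.49, 0, 0, 0, 0]
  ]
}}

```text
time: 16.75
ee_pos: [0.5155, 0.2082, 0.2331]
eef_rot: [-180.0, 0.0, 173.2]
force: [-0.8, 0.1, 0.4]
width: 0.0426
grasp_force: 0.0
```

```bash
python3 - <<'E'
from station import manip, read_camera
import cv2,numpy as np,pickle
S=read_camera('side')
f=lambda i,x,y,w,h,k:cv2.resize(i[y:y+h,x:x+w],(w*k,h*k))
cv2.imwrite('pics/l6.png',np.hstack([f(S['color'],280,220,130,160,3),f(S['color'],180,60,130,160,3)])[:,:,::-1]); s=manip.sense();print(s['ee_pos'],s['width'])
E
```

```text
[0.51549389 0.20732561 0.23296147] 0.04304841348322153
```

View pics/l6.png

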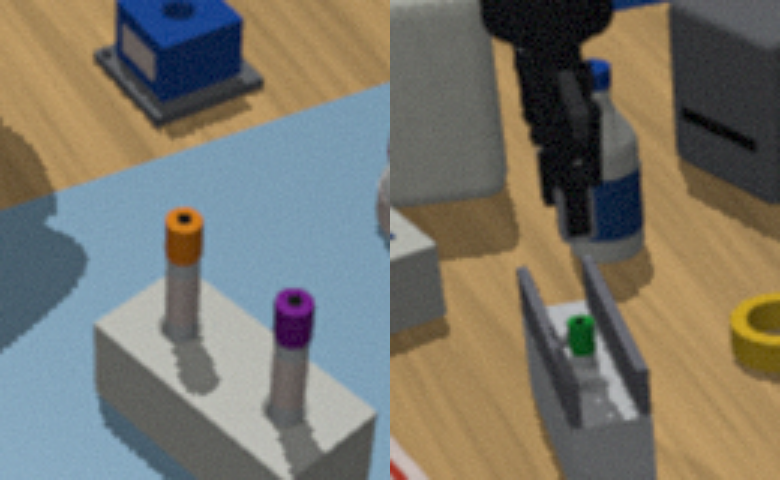

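Both tall tubes are seated, with caps at (184,220) and (294,302) in the crop, and the gripper is over green. Descending into the channel.

>>> {"method": "servo_tool", "body": {
  "rows": [
    [0.5, 0, 0, -0.6, 0, 0, 0],
    [0.5, 0, 0, -1.2, 0, 0, 0],
    [0.5, 0, 0, -1.7, 0, 0, 0],
    [0.5, 0, 0, -2.0, 0, 0, 0],
    [0.5, 0, 0, -2.0, 0, 0, 0]
  ]
}}

```text
time: 17.42
ee_pos: [0.5152, 0.2072, 0.1722]
eef_rot: [-180.0, -0.1, 173.1]
force: [0.2, 0.8, -0.2]
width: 0.0424
grasp_force: 0.0
```

>>> {"method": "servo_tool", "body": {
  "rows": [
    [0.5, 0, 0, -0.4, 0, 0, 0],
    [0.5, 0, 0, -0.8, 0, 0, 0],
    [0.5, 0, 0, -1.1, 0, 0, 0],
    [0.5, 0, 0, -1.1, 0, 0, 0],
    [0.5, 0, 0, -1.1, 0, 0, 0]
  ]
}}

```text
time: 18.05
ee_pos: [0.5156, 0.2079, 0.1398]
eef_rot: [180.0, 0.0, 173.1]
force: [0.8, -0.2, -0.3]
width: 0.0429
grasp_force: 0.0
```

>>> {"method": "servo_tool", "body": {
  "rows": [
    [0, 0, 0, 0, 0, 0, 0],
    [0, 0, 0, 0, 0, 0, 0],
    [0, 0, 0, 0, 0, 0, 0],
    [0, 0, 0, 0.3, 0, 0, 0],
    [0, 0, 0, 0.6, 0, 0, 0]
  ]
}}

```text
time: 18.68
ee_pos: [0.5154, 0.2078, 0.1583]
eef_rot: [180.0, -0.0, 173.1]
force: [0.7, 0.1, 0.2]
width: 0.0149
grasp_force: 58.4
```

>>> {"method": "servo_tool", "body": {
  "rows": [
    [0, 0, 0, 0.7, 0, 0, 0],
    [0, 0, 0, 1.5, 0, 0, 0],
    [0, 0, 0, 2.4, 0, 0, 0],
    [0, 0, 0, 3.4, 0, 0, 0],
    [0, 0, 0, 3.6, 0, 0, 0]
  ]
}}

```text
time: 19.3
ee_pos: [0.5166, 0.2081, 0.2683]
eef_rot: [179.9, 0.2, 173.1]
force: [-0.0, -0.6, -0.1]
width: 0.0147
grasp_force: 58.5
```

>>> {"method": "servo_tool", "body": {
  "rows": [
    [0, -0.4, -1.2, 0, 0, 0, 0],
    [0, -1.0, -2.8, 0, 0, 0, 0],
    [0, -1.6, -4.5, 0, 0, 0, 0],
    [0, -2.2, -6.1, 0, 0, 0, 0],
    [0, -2.52, -7.13, 0, 0, 0, 0]
  ]
}}

```text
time: 19.92
ee_pos: [0.4384, -0.0077, 0.2651]
eef_rot: [-180.0, -0.1, 173.0]
force: [0.2, -0.3, -0.1]
width: 0.0151
grasp_force: 58.6
```

>>> {"method": "servo_tool", "body": {
  "rows": [
    [0, 0, 0, 0, 0, 0, 0],
    [0, 0, 0, -0.6, 0, 0, 0],
    [0, 0, 0, -1.2, 0, 0, 0],
    [0, 0, 0, -1.8, 0, 0, 0],
    [0, 0, 0, -1.8, 0, 0, 0]
  ]
}}

```text
time: 20.55
ee_pos: [0.4389, -0.0051, 0.2104]
eef_rot: [180.0, -0.2, 173.2]
force: [-0.1, -0.3, -0.2]
width: 0.015
grasp_force: 58.6
```

```bash
python3 - <<'E'
from station import manip, read_camera
import cv2,numpy as np,pickle
from h import *
S=read_camera('side');T=read_camera('top')
f=lambda i,x,y,w,h,k:cv2.resize(i[y:y+h,x:x+w],(w*k,h*k))
cv2.imwrite('pics/l7.png',np.hstack([f(S['color'],190,170,130,140,3),f(T['color'],270,260,130,140,3)])[:,:,::-1]); s=manip.sense();print(s['ee_pos'],s['width'])
print(proj(S,[.4397,-.0062,.05]),proj(S,[.4397,-.0062,.08]))
E
```

```text
[ 0.44001015 -0.00553477  0.21187071] 0.014874865692637398
[246.1326137  258.50535666] [244.58839929 244.44167916]
```

View pics/l7.png

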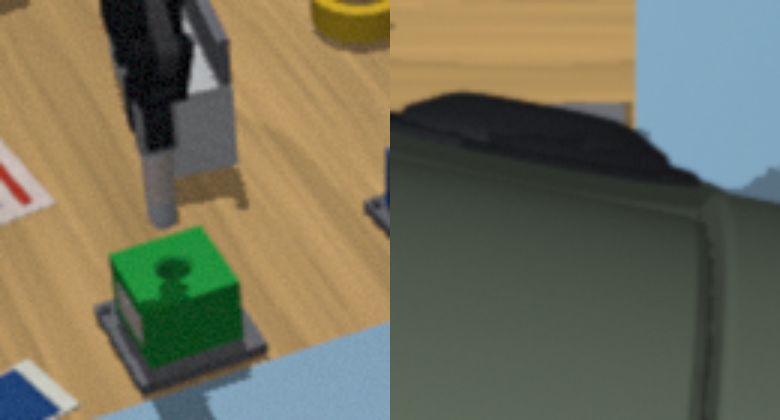

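Foot bottom is at (244.2,244.5) and the well centre at (247.3,259.2). That's about 1 px right of the prediction, so I'll nudge slightly toward −y while lowering and watch the force.

>>> {"method": "servo_tool", "body": {
  "rows": [
    [0, 0.02, -0.03, -0.3, 0, 0, 0],
    [0, 0.02, -0.03, -0.6, 0, 0, 0],
    [0, 0.02, -0.03, -0.9, 0, 0, 0],
    [0, 0.02, -0.03, -1.2, 0, 0, 0],
    [0, 0.02, -0.03, -1.3, 0, 0, 0]
  ]
}}

```text
time: 21.28
ee_pos: [0.4401, -0.007, 0.172]
eef_rot: [180.0, -0.1, 173.1]
force: [0.1, 0.3, 0.7]
width: 0.0151
grasp_force: 58.6
```

>>> {"method": "servo_tool", "body": {
  "rows": [
    [0, 0, 0, -0.3, 0, 0, 0],
    [0, 0, 0, -0.6, 0, 0, 0],
    [0, 0, 0, -0.9, 0, 0, 0],
    [0, 0, 0, -1.0, 0, 0, 0],
    [0, 0, 0, -1.0, 0, 0, 0]
  ]
}}

```text
time: 21.9
ee_pos: [0.4403, -0.007, 0.1425]
eef_rot: [180.0, -0.0, 173.1]
force: [0.1, 0.1, -0.1]
width: 0.0153
grasp_force: 58.5
```

>>> {"method": "servo_tool", "body": {
  "rows": [
    [0.5, 0, 0, 0, 0, 0, 0],
    [0.5, 0, 0, 0, 0, 0, 0],
    [0.5, 0, 0, 0.4, 0, 0, 0],
    [0.5, 0, 0, 1.8, 0, 0, 0],
    [0.5, 0, 0, 3.3, 0, 0, 0]
  ]
}}

```text
time: 22.52
ee_pos: [0.44, -0.007, 0.2434]
eef_rot: [-180.0, -0.0, 173.1]
force: [1.4, 0.4, 0.7]
width: 0.0427
grasp_force: 0.0
```

>>> {"method": "servo_tool", "body": {
  "rows": [
    [0.5, 0.3, -1.2, 0, 0, 0, 0],
    [0.5, 0.8, -2.6, 0, 0, 0, 0],
    [0.5, 1.3, -4.2, 0, 0, 0, 0],
    [0.5, 1.8, -5.6, 0, 0, 0, 0],
    [0.5, 2.18, -6.94, 0, 0, 0, 0]
  ]
}}

```text
time: 23.15
ee_pos: [0.5064, -0.2169, 0.2429]
eef_rot: [-180.0, 0.1, 173.1]
force: [0.8, 0.9, -0.1]
width: 0.0431
grasp_force: 0.0
```

```bash
python3 - <<'E'
from station import manip, read_camera
import cv2,numpy as np,pickle
S=read_camera('side');T=read_camera('top')
f=lambda i,x,y,w,h,k:cv2.resize(i[y:y+h,x:x+w],(w*k,h*k))
cv2.imwrite('pics/l8.png',np.hstack([f(S['color'],190,170,130,140,3),f(T['color'],270,260,130,140,3)])[:,:,::-1]); s=manip.sense();print(s['ee_pos'],s['width'])
E
```

```text
[ 0.50712436 -0.21919833  0.2428069 ] 0.04248171404088525
```

View pics/l8.png

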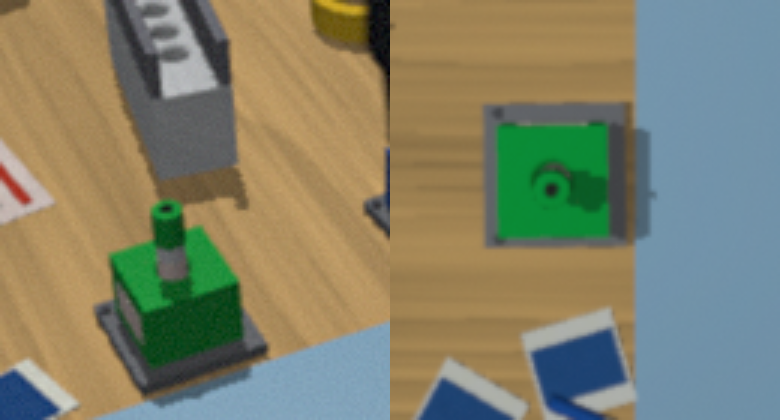

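Green stands in the green carrier and the rack's three wells are empty. Confirming its height by triangulation, then picking orange.

```bash
python3 - <<'E'
from m import *
print(tri(T,(270+(551-390)/3-.3,260+189/3-.3),S,(190+167/3-.3,170+208/3-.3)))
E
```

```text
(array([ 0.4407857 , -0.00743578,  0.0917334 ]), np.float64(0.0016075690849557394))
```

>>> {"method": "servo_tool", "body": {
  "rows": [
    [0.5, 0, 0, 0, 0, 0, 0],
    [0.5, 0, 0, -0.5, 0, 0, 0],
    [0.5, 0, 0, -1.0, 0, 0, 0],
    [0.5, 0, 0, -1.4, 0, 0, 0],
    [0.5, 0, 0, -1.4, 0, 0, 0]
  ]
}}

```text
time: 23.88
ee_pos: [0.505, -0.2144, 0.1982]
eef_rot: [179.9, -0.2, 173.1]
force: [0.6, -0.2, 0.3]
width: 0.0425
grasp_force: 0.0
```

>>> {"method": "servo_tool", "body": {
  "rows": [
    [0.5, 0, 0, -0.5, 0, 0, 0],
    [0.5, 0, 0, -1.0, 0, 0, 0],
    [0.5, 0, 0, -1.0, 0, 0, 0],
    [0, 0, 0, -1.0, 0, 0, 0],
    [0, 0, 0, -1.0, 0, 0, 0]
  ]
}}

```text
time: 24.5
ee_pos: [0.5062, -0.2155, 0.1703]
eef_rot: [-180.0, 0.1, 173.1]
force: [-0.0, 0.5, -0.4]
width: 0.0152
grasp_force: 58.4
```

>>> {"method": "servo_tool", "body": {
  "rows": [
    [0, 0, 0, 0, 0, 0, 0],
    [0, 0, 0, 0, 0, 0, 0],
    [0, 0, 0, 0.3, 0, 0, 0],
    [0, 0, 0, 0.7, 0, 0, 0],
    [0, 0, 0, 1.3, 0, 0, 0]
  ]
}}

```text
time: 25.12
ee_pos: [0.5057, -0.2152, 0.2096]
eef_rot: [180.0, -0.0, 173.1]
force: [-0.7, -0.5, -0.0]
width: 0.0146
grasp_force: 58.5
```

>>> {"method": "servo_tool", "body": {
  "rows": [
    [0, 0, 0, 0.8, 0, 0, 0],
    [0, 0, 0, 1.6, 0, 0, 0],
    [0, 0, 0, 2.4, 0, 0, 0],
    [0, 0, 0, 3.1, 0, 0, 0],
    [0, 0, 0, 3.1, 0, 0, 0]
  ]
}}

```text
time: 25.75
ee_pos: [0.5067, -0.2158, 0.3041]
eef_rot: [-179.9, 0.2, 173.1]
force: [-0.4, 0.4, -0.4]
width: 0.0151
grasp_force: 58.5
```

>>> {"method": "servo_tool", "body": {
  "rows": [
    [0, 0, 1.0, 0, 0, 0, 0],
    [0, 0.1, 2.5, 0, 0, 0, 0],
    [0, 0.2, 4.3, 0, 0, 0, 0],
    [0, 0.3, 6.1, 0, 0, 0, 0],
    [0, 0.4, 7.9, 0, 0, 0, 0]
  ]
}}

```text
time: 26.38
ee_pos: [0.5173, 0.0234, 0.3011]
eef_rot: [-180.0, -0.0, 173.1]
force: [0.8, 0.5, -1.4]
width: 0.0149
grasp_force: 58.5
```

>>> {"method": "servo_tool", "body": {
  "rows": [
    [0, 0, 1.8, 0, 0, 0, 0],
    [0, 0.04, 3.6, 0, 0, 0, 0],
    [0, 0.04, 5.4, 0, 0, 0, 0],
    [0, 0.04, 6.6, 0, 0, 0, 0],
    [0, 0.04, 7.12, 0, 0, 0, 0]
  ]
}}

```text
time: 27.0
ee_pos: [0.5183, 0.2371, 0.3008]
eef_rot: [-180.0, -0.1, 173.3]
force: [-0.2, 0.5, -0.1]
width: 0.0145
grasp_force: 58.6
```

>>> {"method": "servo_tool", "body": {
  "rows": [
    [0, 0, 0, 0, 0, 0, 0],
    [0, 0, 0, -0.6, 0, 0, 0],
    [0, 0, 0, -1.2, 0, 0, 0],
    [0, 0, 0, -2.0, 0, 0, 0],
    [0, 0, 0, -2.0, 0, 0, 0]
  ]
}}

```text
time: 27.62
ee_pos: [0.518, 0.2333, 0.24]
eef_rot: [-179.9, -0.2, 173.0]
force: [0.1, -0.2, -0.2]
width: 0.0148
grasp_force: 58.6
```

```bash
python3 - <<'E'
from station import manip, read_camera
import cv2,numpy as np
from h import *
S=read_camera('side')
f=lambda i,x,y,w,h,k:cv2.resize(i[y:y+h,x:x+w],(w*k,h*k))
cv2.imwrite('pics/l9.png',f(S['color'],195,120,100,100,5)[:,:,::-1]); s=manip.sense();print(s['ee_pos'],s['width'])
for z in (.062,.082): print((proj(S,[.5188,.2351,z])-[195,120]+.5)*5)
E
```

```text
[0.51879152 0.23383096 0.24135806] 0.014840875735069333
[229.21171116 263.90308199]
[224.61921583 220.2750139 ]
```

View pics/l9.png

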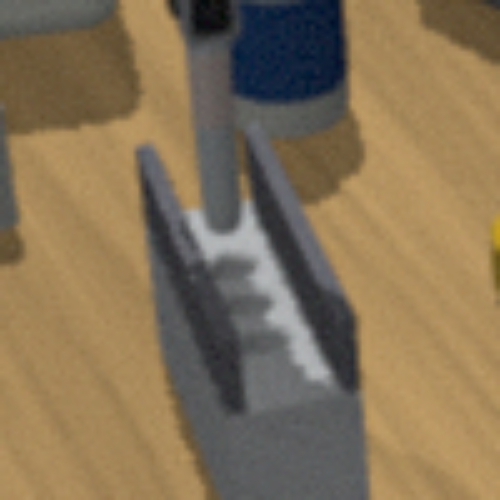

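The foot at (224,230) is above the farthest well at (234,267), in the channel and as predicted. Lowering.

>>> {"method": "servo_tool", "body": {
  "rows": [
    [0, 0, 0, -0.4, 0, 0, 0],
    [0, 0, 0, -0.7, 0, 0, 0],
    [0, 0, 0, -1.0, 0, 0, 0],
    [0, 0, 0, -1.3, 0, 0, 0],
    [0, 0, 0, -1.4, 0, 0, 0]
  ]
}}

```text
time: 28.3
ee_pos: [0.5187, 0.2353, 0.1989]
eef_rot: [-180.0, -0.1, 173.1]
force: [-0.0, -0.2, 0.1]
width: 0.0152
grasp_force: 58.6
```

>>> {"method": "servo_tool", "body": {
  "rows": [
    [0, 0, 0, -0.4, 0, 0, 0],
    [0, 0, 0, -0.8, 0, 0, 0],
    [0, 0, 0, -0.9, 0, 0, 0],
    [0, 0, 0, -0.9, 0, 0, 0],
    [0, 0, 0, -0.9, 0, 0, 0]
  ]
}}

```text
time: 28.92
ee_pos: [0.5193, 0.2354, 0.1731]
eef_rot: [180.0, 0.0, 173.1]
force: [-0.8, 0.4, -0.5]
width: 0.0151
grasp_force: 58.6
```

>>> {"method": "servo_tool", "body": {
  "rows": [
    [0.5, 0, 0, 0, 0, 0, 0],
    [0.5, 0, 0, 0, 0, 0, 0],
    [0.5, 0, 0, 0.3, 0, 0, 0],
    [0.5, 0, 0, 1.3, 0, 0, 0],
    [0.5, 0, 0, 2.3, 0, 0, 0]
  ]
}}

```text
time: 29.55
ee_pos: [0.519, 0.2353, 0.2431]
eef_rot: [-180.0, -0.0, 173.1]
force: [-0.4, 0.3, 0.6]
width: 0.0427
grasp_force: 0.0
```

>>> {"method": "servo_tool", "body": {
  "rows": [
    [0.5, 0, -1.6, 0, 0, 0, 0],
    [0.5, 0.1, -3.4, 0, 0, 0, 0],
    [0.5, 0.2, -5.2, 0, 0, 0, 0],
    [0.5, 0.21, -7.0, 0, 0, 0, 0],
    [0.5, 0.21, -8.8, 0, 0, 0, 0]
  ]
}}

```text
time: 30.18
ee_pos: [0.5255, -0.0304, 0.2427]
eef_rot: [-180.0, 0.1, 173.1]
force: [0.6, 0.3, 0.0]
width: 0.0431
grasp_force: 0.0
```

>>> {"method": "servo_tool", "body": {
  "rows": [
    [0.5, 0, -1.8, 0, 0, 0, 0],
    [0.5, 0, -3.6, 0, 0, 0, 0],
    [0.5, 0, -5.4, 0, 0, 0, 0],
    [0.5, 0, -7.2, 0, 0, 0, 0],
    [0.5, 0, -8.44, 0, 0, 0, 0]
  ]
}}

```text
time: 30.8
ee_pos: [0.5253, -0.2845, 0.2426]
eef_rot: [-180.0, 0.1, 173.0]
force: [0.4, 0.2, 0.1]
width: 0.0425
grasp_force: 0.0
```

```bash
python3 - <<'E'
from station import manip, read_camera
import cv2,numpy as np
S=read_camera('side')
f=lambda i,x,y,w,h,k:cv2.resize(i[y:y+h,x:x+w],(w*k,h*k))
cv2.imwrite('pics/la.png',np.hstack([f(S['color'],195,120,100,120,4),f(S['color'],330,220,100,120,4)])[:,:,::-1]); s=manip.sense();print(s['ee_pos'],s['width'])
E
```

```text
[ 0.52536513 -0.28854841  0.24263831] 0.042628595139262815
```

View pics/la.png

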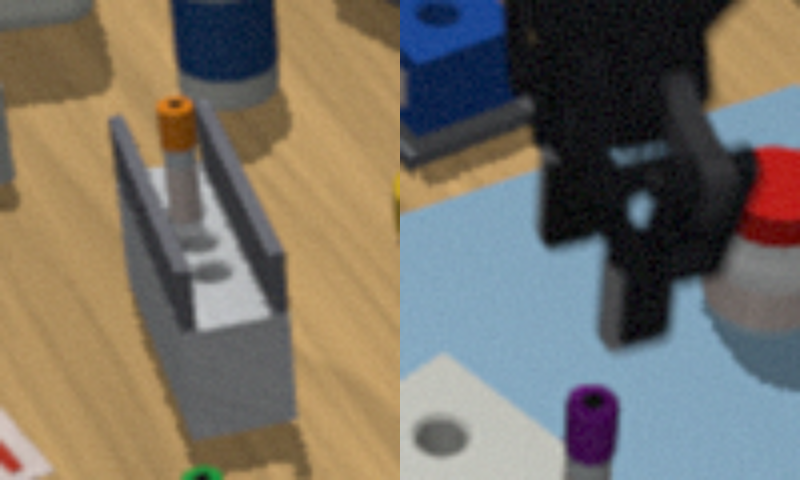

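Orange is back upright in its well (cap at (175,120) in the crop). Next, purple.

>>> {"method": "servo_tool", "body": {
  "rows": [
    [0.5, 0, 0, 0, 0, 0, 0],
    [0.5, 0, 0, 0, 0, 0, 0],
    [0.5, 0, 0, -0.7, 0, 0, 0],
    [0.5, 0, 0, -1.4, 0, 0, 0],
    [0.5, 0, 0, -1.4, 0, 0, 0]
  ]
}}

```text
time: 31.48
ee_pos: [0.5246, -0.2798, 0.1986]
eef_rot: [179.9, -0.2, 173.2]
force: [-1.7, 0.5, -0.3]
width: 0.0425
grasp_force: 0.0
```

>>> {"method": "servo_tool", "body": {
  "rows": [
    [0.5, 0, 0, -0.5, 0, 0, 0],
    [0.5, 0, 0, -1.0, 0, 0, 0],
    [0.5, 0, 0, -1.0, 0, 0, 0],
    [0, 0, 0, -1.0, 0, 0, 0],
    [0, 0, 0, -1.0, 0, 0, 0]
  ]
}}

```text
time: 32.1
ee_pos: [0.5257, -0.2822, 0.1704]
eef_rot: [-180.0, 0.1, 173.1]
force: [-0.1, -0.6, -0.7]
width: 0.0148
grasp_force: 58.4
```

>>> {"method": "servo_tool", "body": {
  "rows": [
    [0, 0, 0, 0, 0, 0, 0],
    [0, 0, 0, 0, 0, 0, 0],
    [0, 0, 0, 0.3, 0, 0, 0],
    [0, 0, 0, 0.7, 0, 0, 0],
    [0, 0, 0, 1.3, 0, 0, 0]
  ]
}}

```text
time: 32.72
ee_pos: [0.5252, -0.2817, 0.2095]
eef_rot: [180.0, -0.0, 173.1]
force: [0.8, -0.4, -1.1]
width: 0.0148
grasp_force: 58.5
```

>>> {"method": "servo_tool", "body": {
  "rows": [
    [0, 0, 0, 0.8, 0, 0, 0],
    [0, 0, 0, 1.6, 0, 0, 0],
    [0, 0, 0, 2.4, 0, 0, 0],
    [0, 0, 0, 3.1, 0, 0, 0],
    [0, 0, 0, 3.1, 0, 0, 0]
  ]
}}

```text
time: 33.35
ee_pos: [0.5262, -0.2824, 0.3043]
eef_rot: [-179.9, 0.2, 173.1]
force: [-0.2, -0.2, -0.3]
width: 0.0149
grasp_force: 58.5
```

>>> {"method": "servo_tool", "body": {
  "rows": [
    [0, 0, 1.0, 0, 0, 0, 0],
    [0, -0.1, 2.5, 0, 0, 0, 0],
    [0, -0.2, 4.3, 0, 0, 0, 0],
    [0, -0.3, 6.1, 0, 0, 0, 0],
    [0, -0.4, 7.9, 0, 0, 0, 0]
  ]
}}

```text
time: 33.98
ee_pos: [0.5126, -0.0432, 0.301]
eef_rot: [180.0, -0.1, 173.1]
force: [0.2, 0.0, -0.2]
width: 0.0148
grasp_force: 58.5
```

>>> {"method": "servo_tool", "body": {
  "rows": [
    [0, 0, 1.8, 0, 0, 0, 0],
    [0, -0.03, 3.6, 0, 0, 0, 0],
    [0, -0.03, 5.4, 0, 0, 0, 0],
    [0, -0.03, 6.8, 0, 0, 0, 0],
    [0, -0.03, 7.5, 0, 0, 0, 0]
  ]
}}

```text
time: 34.6
ee_pos: [0.5116, 0.1823, 0.3009]
eef_rot: [-180.0, -0.1, 173.3]
force: [0.7, -1.0, 0.0]
width: 0.0151
grasp_force: 58.6
```

>>> {"method": "servo_tool", "body": {
  "rows": [
    [0, 0, 0, 0, 0, 0, 0],
    [0, 0, 0, 0, 0, 0, 0],
    [0, 0, 0, -0.8, 0, 0, 0],
    [0, 0, 0, -1.6, 0, 0, 0],
    [0, 0, 0, -2.0, 0, 0, 0]
  ]
}}

```text
time: 35.22
ee_pos: [0.5119, 0.1789, 0.2405]
eef_rot: [-180.0, -0.1, 173.0]
force: [0.5, -0.1, 1.2]
width: 0.015
grasp_force: 58.6
```

>>> {"method": "servo_tool", "body": {
  "rows": [
    [0, 0, 0, 0, 0, 0, 0],
    [0, 0, 0, 0, 0, 0, 0],
    [0, 0, 0, 0, 0, 0, 0],
    [0, 0, 0, 0, 0, 0, 0],
    [0, 0, 0, -0.3, 0, 0, 0]
  ]
}}

```text
time: 35.85
ee_pos: [0.5131, 0.1804, 0.2333]
eef_rot: [180.0, 0.1, 173.1]
force: [-0.1, -0.3, -0.0]
width: 0.0152
grasp_force: 58.6
```

```bash
python3 - <<'E'
from station import manip, read_camera
import cv2,numpy as np
from h import *
S=read_camera('side')
f=lambda i,x,y,w,h,k:cv2.resize(i[y:y+h,x:x+w],(w*k,h*k))
cv2.imwrite('pics/lb.png',f(S['color'],195,120,100,100,5)[:,:,::-1]); s=manip.sense();print(s['ee_pos'],s['width'])
print((proj(S,[.5123,.18,.062])-[195,120]+.5)*5)
E
```

```text
[0.51213037 0.18011725 0.23156231] 0.014713413047174587
[262.81907027 336.15967889]
```

View pics/lb.png

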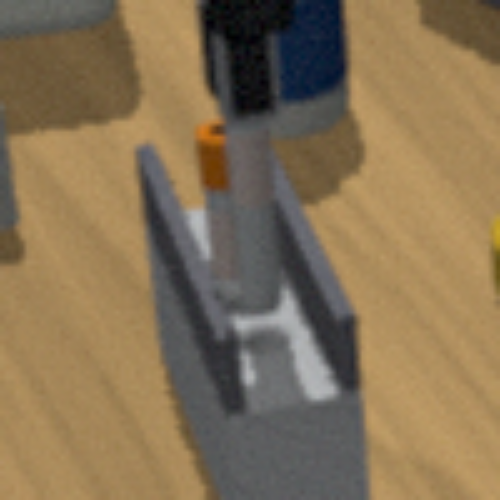

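The foot at (257,312) is above the nearest well at (264,338), so it is aligned. Lowering.

>>> {"method": "servo_tool", "body": {
  "rows": [
    [0, 0, 0, -0.3, 0, 0, 0],
    [0, 0, 0, -0.6, 0, 0, 0],
    [0, 0, 0, -0.9, 0, 0, 0],
    [0, 0, 0, -1.1, 0, 0, 0],
    [0, 0, 0, -1.1, 0, 0, 0]
  ]
}}

```text
time: 36.52
ee_pos: [0.5121, 0.1801, 0.1991]
eef_rot: [-180.0, -0.1, 173.1]
force: [0.5, 0.0, -0.4]
width: 0.0149
grasp_force: 58.6
```

>>> {"method": "servo_tool", "body": {
  "rows": [
    [0, 0, 0, -0.3, 0, 0, 0],
    [0, 0, 0, -0.6, 0, 0, 0],
    [0, 0, 0, -0.9, 0, 0, 0],
    [0, 0, 0, -0.9, 0, 0, 0],
    [0, 0, 0, -0.9, 0, 0, 0]
  ]
}}

```text
time: 37.15
ee_pos: [0.5125, 0.1802, 0.1728]
eef_rot: [180.0, 0.0, 173.1]
force: [0.3, -0.6, -0.2]
width: 0.0151
grasp_force: 58.6
```

>>> {"method": "servo_tool", "body": {
  "rows": [
    [0.5, 0, 0, 0, 0, 0, 0],
    [0.5, 0, 0, 0, 0, 0, 0],
    [0.5, 0, 0, 0.3, 0, 0, 0],
    [0.5, 0, 0, 1.3, 0, 0, 0],
    [0.5, 0, 0, 2.8, 0, 0, 0]
  ]
}}

```text
time: 37.78
ee_pos: [0.5117, 0.18, 0.2572]
eef_rot: [-180.0, -0.1, 173.1]
force: [0.9, 0.5, 0.7]
width: 0.0427
grasp_force: 0.0
```

>>> {"method": "servo_tool", "body": {
  "rows": [
    [0.5, 0, -1.0, 0.5, 0, 0, 0],
    [0.5, 0, -2.5, 1, 0, 0, 0],
    [0.5, 0, -4.0, 1, 0, 0, 0],
    [0.5, 0, -5.5, 1, 0, 0, 0],
    [0.5, 0, -6.5, 1, 0, 0, 0]
  ]
}}

```text
time: 38.4
ee_pos: [0.5125, -0.0167, 0.2877]
eef_rot: [-180.0, 0.1, 173.0]
force: [0.1, -0.3, -0.1]
width: 0.043
grasp_force: 0.0
```

>>> {"method": "servo_tool", "body": {
  "rows": [
    [0.5, 0, -1.0, 0, 0, 0, 0],
    [0.5, 0, -2.0, 0, 0, 0, 0],
    [0.5, 0, -2.0, 0, 0, 0, 0],
    [0.5, 0, -2.0, 0, 0, 0, 0],
    [0.5, 0, -2.0, 0, 0, 0, 0]
  ]
}}

```text
time: 39.02
ee_pos: [0.5124, -0.074, 0.287]
eef_rot: [180.0, 0.0, 173.2]
force: [0.1, -0.3, 0.4]
width: 0.0426
grasp_force: 0.0
```

```bash
python3 - <<'E'
from station import manip, read_camera
import cv2,numpy as np
from m import *
S1=read_camera('side');T1=read_camera('top')
for n,a,b in (('orange',(149.4,265.2),(238.3,145.3)),('purple',(188.8,270.4),(245.3,160.3))):
    ua,ub=dark(T1,a,3)[0],dark(S1,b,3)[0]; print(n,ua,ub,*tri(T1,ua,S1,ub))
cv2.imwrite('pics/lc.png',S1['color'][:,:,::-1]); s=manip.sense();print(s['ee_pos'],s['force'])
E
```

```text
orange [148.61250702 264.94410409] [238.21636962 145.4929016 ] [0.51970888 0.23627893 0.12130275] 0.0015961500554568507
purple [188.52097451 269.95351856] [245.18488785 159.34657402] [0.51304057 0.17941202 0.12240307] 0.0012597364394125196
[ 0.51246006 -0.07405064  0.28689879] [-0.3089429   0.06197891 -0.31431746]
```

View pics/lc.png

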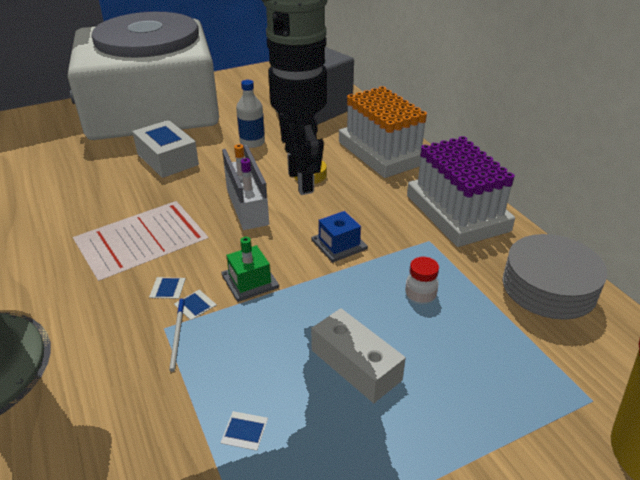

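Both tall tubes are back at their starting positions: cap tops are at (238,145) and (245,159), about 122 mm high and within about 1 mm of the start. Green is in the green carrier at (247,245), and the gripper is free.

```bash
python3 -c "
from station import manip
print(manip.finish_job())"
```

```text
the job is handed in; nothing more can be done
None
```

The job is handed in at about 39 s of the 138 s limit: the green-capped tube is fully down in the green carrier, and the purple and orange tubes measured about 1 mm from where they started in their original wells; the hand-in call returned no verdict.

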